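# Find the tired spring mount and mark it

### The job

One of the three spring mounts on the isolation base has gone soft. With the fingertips, press the three black pads down one after the other, from the robot's left to its right, a few millimetres each to feel how they give, letting each spring back before the next, then push the tag of the softest mount fully down and back off. Do not pull up any pad or tag, leave the other two tags up, and do not disturb the vial, stopper and spatula lying around.

Things in the scene. Friction and masses are not known exactly. Their poses are not given: they have to be found in the camera images.
- tray: Vibration-isolation base with its top plate taken off: a grey painted plate, 170 mm across (its x) by 360 mm long (its y), standing on the bench, upper face 20 mm above the bench, fixed. Origin: centre of its underside, at bench height; its x points away from the robot (within about 17 degrees), its y along its length to the robot's left. Three look-alike spring mounts stand on it in a row along y, 110 mm apart; each has a pad and a tag
- left_pad (a point): Centre of the upper face of the left-hand (+y end) pad at rest, 68 mm above the bench (does not follow the pad down). The pad is a level black rubber disc, 48 mm in diameter, 12 mm thick, on a coil spring over a dark steel cup; it goes straight down by 12 mm at most and springs back when let go. The three look alike
- left_tag (a point): Centre of the upper face of the left-hand (+y end) mount's tag while up, 82 mm above the bench, 56 mm from the pad's centre along the tray's +x (does not follow the tag). The tag is a white plastic T, cap 14 (x) by 28 (y) by 6 mm, on a stem in an aluminium block 18 by 32 mm, its top 60 mm above the bench. It slides straight down 14 mm to its stop with about 3 N and stays where left
- middle_pad (a point): Centre of the upper face of the middle pad at rest, 68 mm above the bench (does not follow the pad down). The pad is a level black rubber disc, 48 mm in diameter, 12 mm thick, on a coil spring over a dark steel cup; it goes straight down by 12 mm at most and springs back when let go. The three look alike
- middle_tag (a point): Centre of the upper face of the middle mount's tag while up, 82 mm above the bench, 56 mm from the pad's centre along the tray's +x (does not follow the tag). The tag is a white plastic T, cap 14 (x) by 28 (y) by 6 mm, on a stem in an aluminium block 18 by 32 mm, its top 60 mm above the bench. It slides straight down 14 mm to its stop with about 3 N and stays where left
- right_pad (a point): Centre of the upper face of the right-hand (-y end) pad at rest, 68 mm above the bench (does not follow the pad down). The pad is a level black rubber disc, 48 mm in diameter, 12 mm thick, on a coil spring over a dark steel cup; it goes straight down by 12 mm at most and springs back when let go. The three look alike
- right_tag (a point): Centre of the upper face of the right-hand (-y end) mount's tag while up, 82 mm above the bench, 56 mm from the pad's centre along the tray's +x (does not follow the tag). The tag is a white plastic T, cap 14 (x) by 28 (y) by 6 mm, on a stem in an aluminium block 18 by 32 mm, its top 60 mm above the bench. It slides straight down 14 mm to its stop with about 3 N and stays where left
- pad_u (a joint): How far the pad of mount u is pressed: 0 at rest, 0.012 m fully down, negative if pulled up. The softest pad is fully down at about 5.4 N, the other two at 13 to 16 N. Mounts u, v, w stand along the tray in an order that changes from run to run and is not told
- tag_u (a joint): How far the tag of that same mount u is pushed down: 0 up (start), 0.014 m fully down (cap 2 mm above its block), negative if pulled up
- pad_v (a joint): How far the pad of mount v is pressed: 0 at rest, 0.012 m fully down, negative if pulled up. The softest pad is fully down at about 5.4 N, the other two at 13 to 16 N. Mounts u, v, w stand along the tray in an order that changes from run to run and is not told
- tag_v (a joint): How far the tag of that same mount v is pushed down: 0 up (start), 0.014 m fully down (cap 2 mm above its block), negative if pulled up
- pad_w (a joint): How far the pad of mount w is pressed: 0 at rest, 0.012 m fully down, negative if pulled up. The softest pad is fully down at about 5.4 N, the other two at 13 to 16 N. Mounts u, v, w stand along the tray in an order that changes from run to run and is not told
- tag_w (a joint): How far the tag of that same mount w is pushed down: 0 up (start), 0.014 m fully down (cap 2 mm above its block), negative if pulled up
- vial: Loose bystander: upright amber glass vial with a white cap, 28 mm in diameter, 62 mm tall, on the bench beyond the tray. Origin: centre of its underside
- stopper: Loose bystander: black rubber stopper, 22 mm wide at the foot, 30 mm at the top, 28 mm tall, upright on the bench on the robot's side of the tray. Origin: centre of its underside
- spatula: Loose bystander: thin double-ended steel lab spatula, 170 mm long, up to 11 mm wide, 5 mm thick, lying flat on the bench off the right-hand end of the tray, along its own x. Origin: centre of its underside

How it is judged (in metres and radians):
On the way, in this order (a step that is already met when the one before it is completed fails the run):
1. the left pad is pressed down by at least 2 mm (horizontal distance between the grasp point and left_pad below 0.05 m and value of joint any of pad_u, pad_v, pad_w above 0.002 m), for 0.1 s.
2. the pad has sprung back (value of joint each of pad_u, pad_v, pad_w below 0.0015 m), for 0.1 s.
3. the middle pad is pressed down by at least 2 mm (horizontal distance between the grasp point and middle_pad below 0.05 m and value of joint any of pad_u, pad_v, pad_w above 0.002 m), for 0.1 s.
4. the pad has sprung back (all of step 2), for 0.1 s.
5. the right pad is pressed down by at least 2 mm (horizontal distance between the grasp point and right_pad below 0.05 m and value of joint any of pad_u, pad_v, pad_w above 0.002 m), for 0.1 s.
6. the pad has sprung back (all of step 4), for 0.1 s.
7. the tag of the softest mount is pushed down (value of joint tag_v above 0.011 m), for 0.2 s.
At the end, for the whole second after the job is handed in: The tag of the softest mount is at least 11 mm down of its 14 mm; the other two tags are within 3 mm of up; all pads have sprung back to within 2 mm; vial and stopper upright, and vial, stopper and spatula within 15 mm of where they stood (value of joint tag_v above 0.011 m and value of joint each of tag_u, tag_w below 0.003 m and value of joint each of pad_u, pad_v, pad_w below 0.002 m and distance of each of vial, stopper, spatula from where it was at the start of the episode below 0.015 m and angle between each of vial, stopper's own z axis and vertical below 0.3 rad); the robot touches nothing.
It fails at once if the tag of a mount that is not the softest is pushed down by more than 5 mm (value of joint any of tag_u, tag_w above 0.005 m).
It fails at once if a pad or tag is pulled up by more than 4 mm (value of joint any of pad_u, pad_v, pad_w, tag_u, tag_v, tag_w below -0.004 m).
It fails at once if the vial, stopper or spatula is moved or lifted by more than 15 mm (distance of any of vial, stopper, spatula from where it was at the start of the episode above 0.015 m).
It also fails if it takes over 48 s, if anything falls off the work surface, if the arm or the gripper's body presses on something with over 40 N, if the wrist force passes 120 N, or if a joint passes its speed limit or range.

### The arm

A 7-joint arm with a two-finger parallel gripper is mounted at the origin on the work surface. World frame = base frame: x ahead of the robot, y to its left, z up, the work surface at z = 0. Lengths are in mm, angles in degrees, forces in N, time in s.
With the tool pointing down it reaches from about 425 to 1025 mm from the base axis. Payload 9.4 kg.
Tool frame: the origin (TCP) lies at the very end of the fingers, on their centre line; the grasp point (between the pads) lies 19 mm behind it (env.grip_depth is the distance from the TCP to the grasp point, in mm); z points along the fingers, y is the line along which they close (so a half turn about z gives the same grasp; the last joint's range is limited). The gripper opens to 93 mm and grips with 3 to 60 N. Pads are 15 mm wide; open, the fingers measure 128 mm over their backs; the gripper's body (75 mm by 188 mm) begins 65 mm behind the grasp point.
Start: joints at [63.501, 34.337, -0.143, 91.639, 0.103, 54.024, -4.572], TCP at [272.808, -671.714, 218.618] pointing down, gripper open.
Joint ranges: [-147.43, 147.43], [-19.82, 112.94], [-74.19, 73.91], [6.32, 146.72], [-59.91, 239.91], [6.04, 106.73], [-150.56, 150.56]. Speed limits (degrees/s): [127.2, 127.2, 172.46, 172.46, 180, 180, 180].

### API

Orientations are given as a 3x3 rotation matrix whose columns are the frame's x, y, z axes.
In Python, from bench import telemetry, imaging, env gives the robot as it stands.
- The arm moves only by the shell command python3 -m inch 'ROWS' [FORCE]. ROWS is text: rows parted by semicolons, each of 7 numbers parted by spaces: the turn, a rotation vector about the tool's x, y, z in degrees, then the shift along the tool's x, y, z in mm, then the closure, from 0 (fully open) to 1 (shut). In form: rx ry rz tx ty tz grip; .... A call has 1 to 20 rows; each row is the pose to reach, as a shift and turn from the pose commanded when the call began, along the tool's axes at that moment; what a row does not reach only later rows make up. A row lasts 1/12 s, in which the tool goes at most 41.7 mm and 7.16 degrees, less where a joint would pass 70% of its speed; a pose out of reach is approached as far as the arm can. A call with a gripper value outside its range is refused whole. The fingers move at their own pace and stop on an object; FORCE is the grip in N (left out, the last holds). Time passes only in rows, so rows that repeat a pose let the fingers close. It gives the time, the measured TCP pose, the force, the opening and the grip force at its end, in the units of the state.
- telemetry.sense(): the state, without advancing time (a new reading comes with each control period).
- imaging.snapshot(name): name is "side" or "top"; returns the picture (420x560x3 uint8, red, green, blue); there is no depth.
- imaging.camera_params(name): a dict with "fx", "fy", "cx", "cy" (pixels), "T" (4x4, takes a point from camera to world coordinates). Camera axes: x right, y down, z forward; pixel columns grow to the right and rows downward; lengths in mm; the calibration is good to about 2 mm. A picture is of the moment at which its call begins. camera_params takes no time and is no camera call.
- env.hand_in(): hands the job in; it is judged then, once.
The state is a dict: "time_s": time; "q": joint angles; "qvel": joint speeds; "joint_torque": joint torques, N m; "ee_pos": TCP position; "tcp_rot": TCP orientation; "ft_force": force on the tool from outside, world axes, zero at the start; "moment": the same for the moment, N m; "opening": finger opening in mm; "grip_force": force on a finger pad.
Only numpy, scipy, OpenCV 4.12 (cv2) and the standard library are available. Lean on these libraries where they do the work, as an engineer would, in place of code of your own. Each camera call takes 0.05 s, during which the arm holds its last target. There are 200 camera calls.

## Working session

There is one attempt and no reset: what is moved stays moved. The work goes in short steps, Python scripts to look and compute and a shell command to move; the robot and the scene stay as the last step left them, time stands still between calls to the robot, and variables do not carry over. Pictures are saved under pics/ and viewed, at most 10 in all, crops included, and the job is handed in when it is done.

```bash
mkdir -p pics
python3 - <<'E'
from bench import telemetry, imaging, env
import cv2,numpy as np
s=telemetry.sense();print({k:np.round(s[k],2) for k in('time_s','ee_pos','tcp_rot','ft_force','opening')})
for n in('top','side'):
    cv2.imwrite(f'pics/{n}0.png',imaging.snapshot(n)[:,:,::-1]);p=imaging.camera_params(n);print(p['fx'],p['cx'],p['cy'],np.round(p['T'],3).tolist())
E
```

```text
{'time_s': np.float64(0.0), 'ee_pos': array([ 272.63, -671.27,  217.77]), 'tcp_rot': array([[ 0.93,  0.38, -0.  ],
       [ 0.38, -0.93,  0.  ],
       [-0.  , -0.  , -1.  ]]), 'ft_force': array([-0.19,  0.42, -0.32]), 'opening': np.float64(93.13)}
440.20465415572346 286.13497662484497 202.69004507913615 [[-0.018, -0.989, 0.146, 403.769], [-0.999, 0.014, -0.033, -9.094], [0.031, -0.146, -0.989, 918.718], [0.0, 0.0, 0.0, 1.0]]
453.7435126222546 285.20995703968185 213.06092797269545 [[0.872, -0.376, 0.313, 273.629], [-0.489, -0.658, 0.573, -494.705], [-0.01, -0.653, -0.758, 675.31], [0.0, 0.0, 0.0, 1.0]]
```

View pics/top0.png

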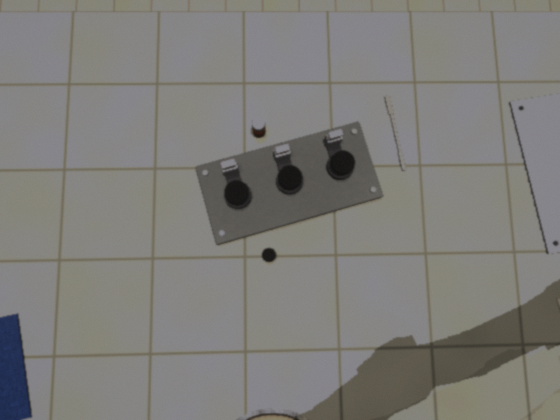

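View pics/side0.png

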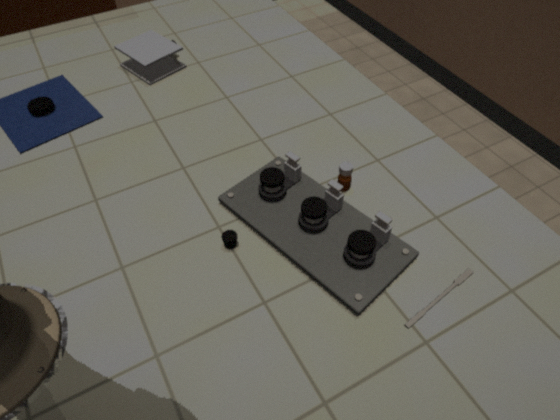

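The top view shows the pads near (237,193), (290,179) and (342,164), and the tags near (229,164), (282,151) and (335,134). The vial is at (259,130), the stopper at (269,255) and the spatula at (395,133). The side view agrees: pads at (272,177), (313,208) and (361,242).

```bash
cat > h.py <<'E'
import cv2,numpy as np
from bench import telemetry, imaging, env
def ray(n,uv,z):
    p=imaging.camera_params(n);T=np.array(p['T'])
    d=T[:3,:3]@[(uv[0]-p['cx'])/p['fx'],(uv[1]-p['cy'])/p['fy'],1];o=T[:3,3]
    return (o+d*(z-o[2])/d[2])[:2]
E
python3 - <<'E'
from h import *
S={'top':([(237,193),(290,179),(342,164)],[(229,164),(282,151),(335,134)]),'side':([(272,177),(313,208),(361,242)],[(292,158),(334,188),(382,221)])}
for n in S:
    g=cv2.imread(f'pics/{n}0.png');g=g.max(2).astype(int)
    for kind,z,r in((0,68,19),(1,82,14)):
        for u,v in S[n][kind]:
            x0,y0=u-r,v-r;c=g[y0:v+r+1,x0:u+r+1]
            m=((c<38) if kind==0 else (c>135)).astype(np.uint8)
            k,l,st,ce=cv2.connectedComponentsWithStats(m)
            i=1+np.argmax(st[1:,4]);uv=ce[i]+[x0,y0]
            print(n,'pad tag'.split()[kind],np.round(uv,1),st[i],np.round(ray(n,uv,z),1))
E
python3 - <<'E'
import sys;sys.path.insert(0,'.')
import cv2,numpy as np
a=cv2.imread('pics/top0.png')[110:230,180:400];b=cv2.imread('pics/side0.png')[130:290,220:420]
cv2.imwrite('pics/c.png',np.vstack([cv2.convertScaleAbs(cv2.resize(x,(500,290),interpolation=cv2.INTER_CUBIC),alpha=1.6) for x in(a,b)]))
E
```

```text
top pad [236.7 193.2] [  7   6  25  28 503] [549.3  58.8]
top pad [289.2 178.3] [  7   5  24  29 508] [577.7 -44.6]
top pad [340.3 164.2] [  4   6  27  29 555] [ 605.1 -146.8]
top tag [227.5 162.9] [ 7 10 12  7 47] [606.7  75.2]
top tag [282.1 147.9] [ 9  8 11  7 43] [635.7 -31.1]
top tag [338.8 121.4] [13  0 13  6 39] [ 688.7 -144.7]
side pad [272.2 182.3] [  6  10  32  29 645] [540.7  43.1]
side pad [313.5 212.3] [  4   8  33  31 729] [568.9 -58.9]
side pad [360.2 246.3] [  1   7  38  32 830] [ 596.9 -160.8]Traceback (most recent call last):
  File "<stdin>", line 10, in <module>
    return _wrapfunc(a, 'argmax', axis=axis, out=out, **kwds)
    return bound(*args, **kwds)
ValueError: attempt to get argmax of an empty sequence
```

View pics/c.png

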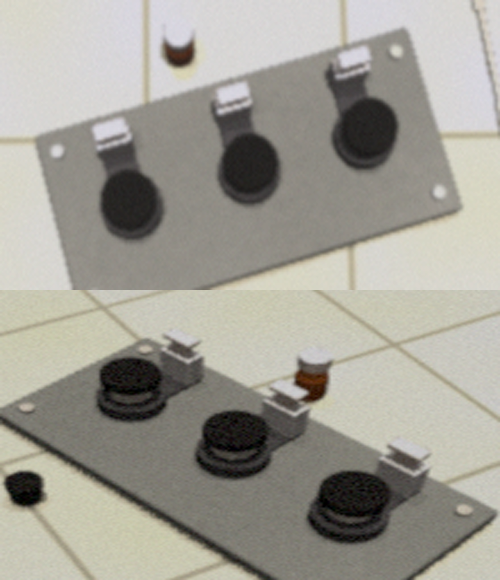

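The crop shows the pad faces in the top view near (236.8,192.7), (290,177.4) and (341.9,162.5), and the tag caps near (229.7,164), (282.5,149.7) and (335.3,134.4). In the side view the pads are near (272.4,175), (314,207) and (362,240), and the tags near (292.4,156.5), (335.6,185) and (383,218).

Run:
```python
from h import *
P={'top':[[(236.8,192.7),(290,177.4),(341.9,162.5)],[(229.7,164),(282.5,149.7),(335.3,134.4)]],'side':[[(272.4,175.2),(314,207.2),(362,240.3)],[(292.4,156.5),(335.6,185.2),(383.2,218.3)]]}
for n in P:
    p=np.array([ray(n,u,68) for u in P[n][0]]);t=np.array([ray(n,u,82) for u in P[n][1]])
    d=p[0]-p[2];print(n,p.round(1).tolist(),t.round(1).tolist(),np.linalg.norm(d),np.degrees(np.arctan2(-d[0],d[1])),np.linalg.norm(t-p,axis=1))
for n,u in(('vial top',(259,126)),):print(n,ray('top',u,62))
print('stopper',ray('top',(269,255),28),'spat',ray('top',(396,133),3))
```

```text
top [[550.2, 58.5], [579.5, -46.1], [608.5, -150.0]] [[604.5, 71.0], [632.0, -31.9], [662.1, -136.7]] 216.51464604717083 15.604173756432578 [55.66330167 54.42192925 55.23586929]
side [[550.1, 59.6], [576.0, -49.0], [606.9, -152.0]] [[601.6, 72.8], [631.2, -33.3], [658.1, -139.3]] 219.11058154662274 15.040320143165916 [53.20211674 57.38759846 52.72769821]
vial top [687.12021707  14.13472542]
stopper [429.36126316  -2.53011548] spat [ 688.47760499 -281.18733876]
```

```bash
cat >> h.py <<'E'
def to(*t):
    s=telemetry.sense();R=np.array(s['tcp_rot'])
    print(round(s['time_s'],2),np.round(s['ee_pos'],1),'F',np.round(s['ft_force'],2),'shift',np.round(R.T@(np.array(t)-s['ee_pos']),1),R.round(3).tolist())
E
python3 -c "
from h import *
to(549.5,59,130)"
```

```text
0.1 [ 272.6 -671.3  217.8] F [-0.18 -0.26  0.04] shift [ 531.4 -572.3   88.6] [[0.926, 0.376, -0.001], [0.376, -0.926, 0.001], [-0.0, -0.001, -1.0]]
```

```bash
R="0 0 7 531 -572 89 1"; python3 -m inch '0 0 3 265 -286 0 1;0 0 3 265 -286 0 1;0 0 3 265 -286 0 1;0 0 3 265 -286 0 1;0 0 3 265 -286 0 1;0 0 3 265 -286 0 1;0 0 3 265 -286 0 1;0 0 3 265 -286 0 1;0 0 3 265 -286 0 1;0 0 3 265 -286 0 1;0 0 7 531 -572 40 1;0 0 7 531 -572 40 1;0 0 7 531 -572 40 1;0 0 7 531 -572 40 1;0 0 7 531 -572 40 1;0 0 7 531 -572 40 1;0 0 7 531 -572 40 1;0 0 7 531 -572 40 1;0 0 7 531 -572 40 1;0 0 7 531 -572 40 1' 20; python3 -c "
from h import *
to(549.5,59,130)"
```

```text
time_s: 1.77
ee_pos: [550.8, 64.3, 178.0]
tcp_rot: [[0.964, 0.266, 0.0], [0.266, -0.964, 0.002], [0.001, -0.002, -1.0]]
ft_force: [0.4, -0.1, 1.3]
opening: 0.7
grip_force: 0.0
1.77 [550.8  64.3 178. ] F [ 0.39 -0.15  1.26] shift [-2.7  4.9 47.9] [[0.964, 0.266, 0.0], [0.266, -0.964, 0.002], [0.001, -0.002, -1.0]]
```

Move over the pad to z 90 and take one look.

```bash
python3 -m inch '0 0 0 -1 3 30 1;0 0 0 -1 3 60 1;0 0 0 -1 3 88 1;0 0 0 -1 3 88 1;0 0 0 -1 3 88 1;0 0 0 -1 3 88 1;0 0 0 -1 3 88 1;0 0 0 -1 3 88 1'
python3 - <<'E'
from h import *
to(549.5,59,90)
o=[]
for n,(x,y) in(('top',(170,90)),('side',(210,110))):
    c=imaging.snapshot(n)[y:y+150,x:x+200,::-1];o.append(cv2.convertScaleAbs(cv2.resize(c,(400,300),interpolation=2),alpha=1.6))
cv2.imwrite('pics/d.png',np.hstack(o))
E
```

```text
time_s: 2.43
ee_pos: [550.2, 54.9, 92.2]
tcp_rot: [[0.966, 0.26, 0.003], [0.26, -0.966, 0.0], [0.003, 0.0, -1.0]]
ft_force: [0.5, 0.2, 0.0]
opening: 0.2
grip_force: 0.0
2.43 [550.2  54.9  92.2] F [0.53 0.19 0.05] shift [ 0.4 -4.2  2.2] [[0.966, 0.26, 0.003], [0.26, -0.966, 0.0], [0.003, 0.0, -1.0]]
```

View pics/d.png

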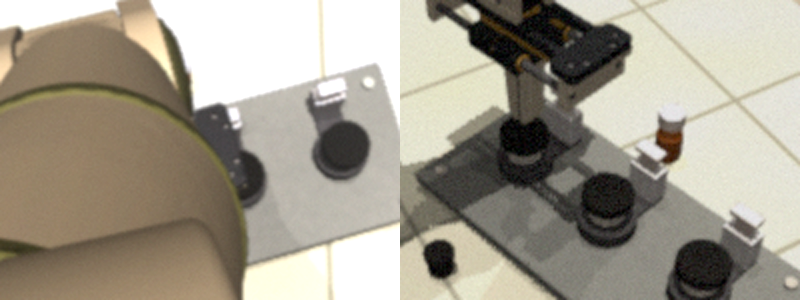

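The side crop shows the closed fingers centred over the left pad, at about (522,130) in that crop, with the tag clear behind them. Now I press it.

```bash
python3 -m inch '0 0 0 0 -3 12 1;0 0 0 0 -3 20 1;0 0 0 0 -3 24 1;0 0 0 0 -3 26 1;0 0 0 0 -3 28 1;0 0 0 0 -3 30 1;0 0 0 0 -3 30 1;0 0 0 0 -3 30 1;0 0 0 0 -3 30 1;0 0 0 0 -3 30 1;0 0 0 0 -3 30 1;0 0 0 0 -3 30 1'; python3 -c "
from h import *
for i in range(2): to(549.5,59,90);imaging.snapshot('top')"
```

```text
time_s: 3.53
ee_pos: [548.5, 58.0, 61.3]
tcp_rot: [[0.965, 0.261, 0.0], [0.261, -0.965, 0.0], [0.0, -0.0, -1.0]]
ft_force: [-1.8, 2.1, 7.9]
opening: 0.6
grip_force: 3.9
3.53 [548.5  58.   61.3] F [-1.82  2.14  7.91] shift [  1.3  -0.7 -28.7] [[0.965, 0.261, 0.0], [0.261, -0.965, 0.0], [0.0, -0.0, -1.0]]
3.58 [548.5  57.9  61.2] F [-2.51  1.72  7.86] shift [  1.3  -0.8 -28.8] [[0.965, 0.261, 0.0], [0.261, -0.965, 0.0], [0.0, -0.0, -1.0]]
```

Left: 7.9 N at 6.7 mm, so it is stiff. Next is the middle pad.

```bash
python3 -m inch '0 0 0 0 0 -15 1;0 0 0 0 0 -34 1;0 0 0 0 0 -34 1;0 0 0 0 0 -34 1;0 0 0 0 38 -34 1;0 0 0 0 76 -34 1;0 0 0 0 110 -34 1;0 0 0 0 110 -34 1;0 0 0 0 110 -34 1;0 0 0 0 110 -34 1;0 0 0 0 110 -34 1' ; python3 -c "
from h import *
to(578.5,-47,61.3)"
```

```text
time_s: 4.55
ee_pos: [576.7, -46.9, 94.1]
tcp_rot: [[0.965, 0.262, -0.001], [0.262, -0.965, 0.001], [-0.001, -0.001, -1.0]]
ft_force: [0.1, 0.8, -0.3]
opening: 0.8
grip_force: 0.0
4.55 [576.7 -46.9  94.1] F [ 0.12  0.83 -0.27] shift [ 1.8  0.6 32.8] [[0.965, 0.262, -0.001], [0.262, -0.965, 0.001], [-0.001, -0.001, -1.0]]
```

```bash
python3 -m inch '0 0 0 0 0 15 1;0 0 0 0 0 24 1;0 0 0 0 0 28 1;0 0 0 0 0 30 1;0 0 0 0 0 32 1;0 0 0 0 0 34 1;0 0 0 0 0 34 1;0 0 0 0 0 34 1;0 0 0 0 0 34 1;0 0 0 0 0 34 1;0 0 0 0 0 34 1;0 0 0 0 0 34 1'; python3 -c "
from h import *
to(578.5,-47,61.3)"
```

```text
time_s: 5.55
ee_pos: [576.6, -46.8, 61.3]
tcp_rot: [[0.965, 0.262, -0.001], [0.262, -0.965, 0.001], [-0.001, -0.001, -1.0]]
ft_force: [-4.1, 4.5, 9.7]
opening: 0.6
grip_force: 4.6
5.55 [576.6 -46.8  61.3] F [-4.06  4.54  9.68] shift [1.8 0.7 0. ] [[0.965, 0.262, -0.001], [0.262, -0.965, 0.001], [-0.001, -0.001, -1.0]]
```

Middle: 9.7 N at 6.7 mm, also stiff. Right next.

```bash
python3 -m inch '0 0 0 0 0 -15 1;0 0 0 0 0 -34 1;0 0 0 0 0 -34 1;0 0 0 0 0 -34 1;0 0 0 1 38 -34 1;0 0 0 1 76 -34 1;0 0 0 1 110 -34 1;0 0 0 1 110 -34 1;0 0 0 1 110 -34 1;0 0 0 1 110 -34 1;0 0 0 1 110 -34 1'
```

```text
time_s: 6.47
ee_pos: [606.4, -152.6, 94.0]
tcp_rot: [[0.965, 0.262, -0.001], [0.262, -0.965, 0.001], [-0.001, -0.001, -1.0]]
ft_force: [-0.0, -0.0, -0.9]
opening: 0.9
grip_force: 0.0
```

```bash
python3 -m inch '0 0 0 0 0 15 1;0 0 0 0 0 24 1;0 0 0 0 0 28 1;0 0 0 0 0 30 1;0 0 0 0 0 32 1;0 0 0 0 0 34 1;0 0 0 0 0 34 1;0 0 0 0 0 34 1;0 0 0 0 0 34 1;0 0 0 0 0 34 1;0 0 0 0 0 34 1;0 0 0 0 0 34 1'; python3 -c "
from h import *
to(661.5,-138,90)"
```

```text
time_s: 7.47
ee_pos: [607.1, -154.3, 60.8]
tcp_rot: [[0.965, 0.261, 0.001], [0.261, -0.965, 0.0], [0.0, 0.0, -1.0]]
ft_force: [0.6, 2.8, 3.6]
opening: 0.2
grip_force: 1.7
7.47 [ 607.1 -154.3   60.8] F [0.55 2.78 3.61] shift [ 56.8  -1.5 -29.2] [[0.965, 0.261, 0.001], [0.261, -0.965, 0.0], [0.0, 0.0, -1.0]]
```

Right: 3.6 N at 7.2 mm, so it is the soft one. Lift and go above its tag.

```bash
python3 -m inch '0 0 0 0 0 -20 1;0 0 0 0 0 -42 1;0 0 0 0 0 -42 1;0 0 0 0 0 -42 1;0 0 0 0 0 -42 1;0 0 0 28 0 -42 1;0 0 0 56 -1 -42 1;0 0 0 56 -1 -42 1;0 0 0 56 -1 -34 1;0 0 0 56 -1 -30 1;0 0 0 56 -1 -30 1;0 0 0 56 -1 -30 1'
python3 - <<'E'
from h import *
to(661.5,-138,68)
c=imaging.snapshot('side')[150:300,300:450,::-1]
cv2.imwrite('pics/e.png',cv2.convertScaleAbs(cv2.resize(c,(600,600),interpolation=2),alpha=1.6))
E
```

```text
time_s: 8.47
ee_pos: [659.2, -139.4, 89.5]
tcp_rot: [[0.966, 0.26, -0.002], [0.26, -0.966, -0.0], [-0.002, -0.001, -1.0]]
ft_force: [0.3, 0.6, 0.2]
opening: 0.3
grip_force: 0.0
8.47 [ 659.2 -139.4   89.5] F [0.31 0.6  0.18] shift [ 2.7 -0.7 21.5] [[0.966, 0.26, -0.002], [0.26, -0.966, -0.0], [-0.002, -0.001, -1.0]]
```

View pics/e.png

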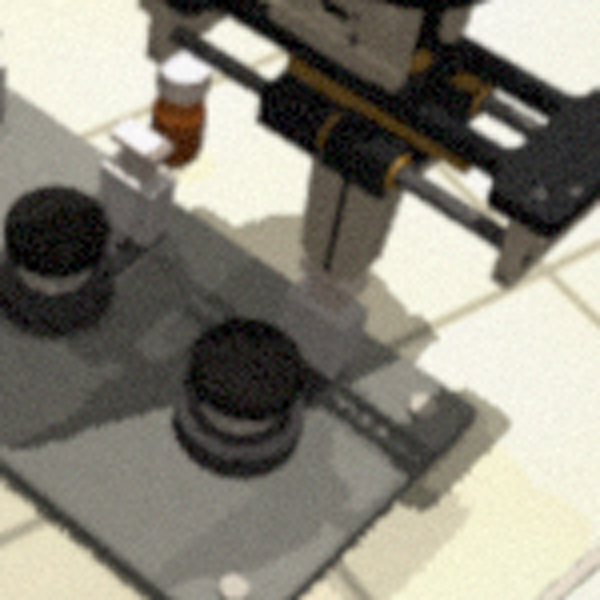

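The fingers sit right over the right-hand tag's cap, near (330,280) in the crop. Push it down to about z 67.5.

```bash
python3 -m inch '0 0 0 2 0 4 1;0 0 0 2 0 8 1;0 0 0 2 0 11 1;0 0 0 2 0 14 1;0 0 0 2 0 17 1;0 0 0 2 0 20 1;0 0 0 2 0 22 1;0 0 0 2 0 22 1;0 0 0 2 0 22 1;0 0 0 2 0 22 1;0 0 0 2 0 22 1;0 0 0 2 0 22 1'
```

```text
time_s: 9.52
ee_pos: [662.4, -138.2, 68.4]
tcp_rot: [[0.965, 0.261, -0.0], [0.261, -0.965, 0.0], [-0.0, -0.0, -1.0]]
ft_force: [0.4, -0.3, 1.2]
opening: 0.4
grip_force: 0.4
```

```bash
python3 -m inch '0 0 0 0 0 1 1;0 0 0 0 0 2 1;0 0 0 0 0 2 1;0 0 0 0 0 2 1;0 0 0 0 0 2 1'
```

```text
time_s: 9.93
ee_pos: [662.6, -138.3, 68.3]
tcp_rot: [[0.965, 0.26, 0.001], [0.26, -0.965, -0.0], [0.001, 0.0, -1.0]]
ft_force: [-4.2, 1.4, 16.8]
opening: 0.8
grip_force: 8.2
```

At the stop: 16.8 N with no further travel. Back off and check.

```bash
python3 -m inch '0 0 0 0 0 -20 1;0 0 0 0 0 -50 1;0 0 0 0 0 -90 1;0 0 0 0 0 -130 1;0 0 0 0 0 -130 1;0 0 0 0 0 -130 1;0 0 0 0 0 -130 1;0 0 0 0 0 -130 1'
python3 - <<'E'
from h import *
c=imaging.snapshot('side')[130:340,210:490,::-1]
cv2.imwrite('pics/f.png',cv2.convertScaleAbs(cv2.resize(c,(800,600),interpolation=2),alpha=1.6))
E
```

```text
time_s: 10.6
ee_pos: [661.5, -138.1, 195.0]
tcp_rot: [[0.965, 0.261, -0.003], [0.261, -0.965, 0.0], [-0.003, -0.001, -1.0]]
ft_force: [0.9, -0.7, -0.1]
opening: 0.7
grip_force: 0.0
```

View pics/f.png

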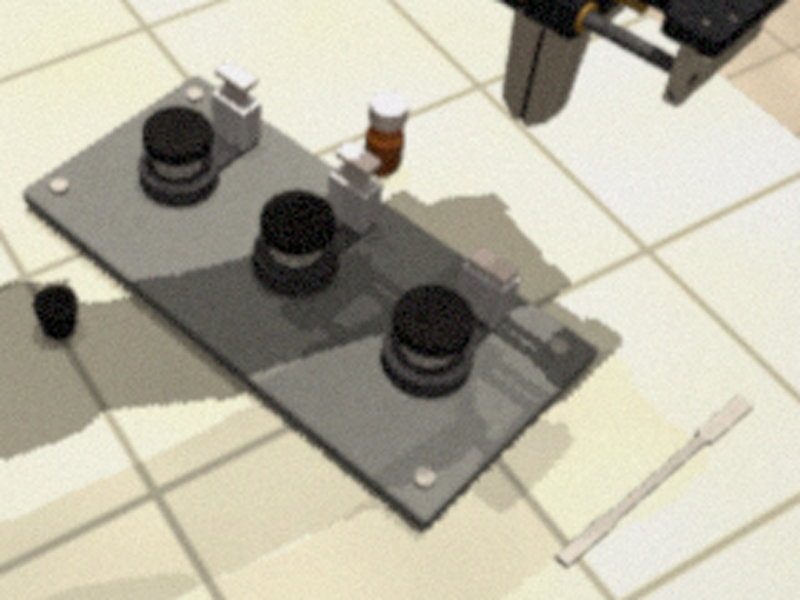

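The right-hand tag, near (492,265), is down on its block. The other two tags are up, the pads are back up, and the vial, stopper and spatula have not moved.

```bash
python3 -c "
from bench import env
print(env.hand_in())"
```

```text
the job is handed in; nothing more can be done
None
```

The right-hand mount is the soft one (3.6 N at about 7 mm, against 7.9 N left and 9.7 N middle at 6.7 mm), so I pushed its tag down to the stop, backed off and handed the job in at about 11 s; the hand-in returned no verdict.

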